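# Clear and crack open the cement box

### The job

Take the scraper block and wipe the three rubber offcuts off the lid of the cement box into the scrap tray beside it, without touching them with the gripper and with the lid still shut, then set the scraper down on the bench. After that grip the lid's handle, break the lid free from its tacky seal without letting it fly open, and hold it about 25 mm open at its front edge: finish while still holding it there, do not let go. Leave everything else on the bench where it is.

Things in the scene. Friction and masses are not known exactly. Their poses are not given: they have to be found in the camera images.
- cement_box: Grey steel box fixed to the bench, 150 x 166 mm, with an aluminium lid. Origin: centre of its underside; x runs from the front (robot's side) to the rear hinge, y to the left, z up. The shut lid is a flat plate 160 mm (x) x 190 mm (y) x 10 mm centred over the origin, its top 75 mm above the bench; it overhangs the left and right walls by 12 mm.
- lid_hinge (a point): Middle of the lid's hinge axis, on the lid's rear lower edge: 80 mm behind the box's origin (box x), 65 mm above the bench; the axis runs along the box's y.
- lid_handle (a point): The lid's grip: a black upright fin near the lid's front edge, 12 mm thick (box x), 70 mm long (box y), reaching 36 mm above the lid's top (111 mm above the bench when shut). This point is on its mid line, 20 mm above the lid's top; when shut 140 mm in front of the hinge axis and 30 mm above it (box frame -60, 0, 95 mm). Turns with the lid.
- lid (a joint): Lid angle in rad: 0 shut, positive = front edge up (about the box's +y axis), stop at 0.38. The front edge is 160 mm from the hinge: 0.16 rad is about 25 mm open. Lifting at the grip takes most when shut (about 17 N), 9 or 10 N at 0.07 rad, about 6 N at 0.16 rad; if let go it falls shut.
- scraper: Scraper block standing upright on the bench: a grey plastic foot 100 mm long (its x) x 28 mm thick (its y) x 16 mm high with a wooden grip block on it, 70 mm long (x) x 22 mm thick (y), up to 64 mm above its underside. Origin: centre of its underside, z up. 0.16 kg.
- scraper_grip (a point): Centre of the scraper's wooden grip, 45 mm above its underside; pinch it across the 22 mm thickness (scraper y).
- scrap_tray: Open steel tray fixed to the bench along the left or the right side of the cement box, 170 mm (box x) x 115 mm (box y), 36 mm tall, walls 3 mm; its near wall stands under the overhanging lid edge. Origin: centre of its underside; axes parallel to the box's.
- chip1: one of three loose black rubber offcuts on the lid of the cement box; origin at the centre of its underside. Block 18 x 12 x 8 mm high, 10 g.
- chip2: one of three loose black rubber offcuts on the lid of the cement box; origin at the centre of its underside. Disc 16 mm in diameter, 7 mm high, 10 g.
- chip3: one of three loose black rubber offcuts on the lid of the cement box; origin at the centre of its underside. Block 14 x 14 x 10 mm high, 10 g.
- sole_sheets: Flat stack of sole sheets, 150 x 100 x 20 mm high, fixed along the side of the cement box away from the tray. Origin: centre of its underside.
- cream_jar: Bystander, leave alone: cream jar with white cap, 64 mm diameter, 50 mm tall. Origin: on its underside.
- solvent_bottle: Bystander, leave alone: clear plastic solvent bottle, 68 mm diameter, 190 mm tall. Origin: on its underside.
- thread_spool: Bystander, leave alone: black spool of thread standing upright, 48 mm diameter, 70 mm tall. Origin: on its underside.
- hammer: Bystander, leave alone: hammer lying on the bench. Origin: below the middle of the tool, at bench level.
- tape_roll: Bystander, leave alone: roll of tape lying flat, 90 mm diameter, 25 mm tall. Origin: on its underside.
- screwdriver: Bystander, leave alone: screwdriver lying on the bench. Origin: below the middle of the tool, at bench level.
- eyelet_tin: Bystander, leave alone: small round tin, 48 mm diameter, 22 mm tall, on top of the sole sheets. Origin: on its underside.
There are look-alikes about, which are no part of the job. Leave any green or red look-alike of the scraper alone.

How it is judged:
By the outcome, as a careful person would: the job done as asked, in the order asked, and still so for the second after the job is handed in, while the arm keeps its last pose, push and grip.
It also fails if it takes over 66 s, if anything falls off the work surface, if the arm or the gripper's body presses on something with over 40 N, if the wrist force passes 120 N, or if a joint passes its speed limit or range.

### The arm

A 7-joint arm with a two-finger parallel gripper is mounted at the origin on the work surface. World frame = base frame: x ahead of the robot, y to its left, z up, the work surface at z = 0. Lengths are in m, angles in rad, forces in N, time in s.
With the tool pointing down it reaches from about 0.35 to 0.9 m from the base axis. Payload 8.1 kg.
Tool frame: the origin (TCP) lies midway between the tips of the shut fingers; the grasp point (between the pads) lies arm.tcp_to_grasp behind it (arm.tcp_to_grasp is the distance from the TCP to the grasp point, in m); z points along the fingers, y is the line along which they close (so a half turn about z gives the same grasp; the last joint's range is limited). The gripper opens to 92 mm and grips with 3 to 60 N. Pads are 19 mm wide; open, the fingers measure 130 mm over their backs; the gripper's body (75 mm by 190 mm) begins 47 mm behind the grasp point.
Start: joints at [1.124, 0.434, 0.025, 1.573, -0.012, 1.134, -0.075], TCP at [0.211, -0.588, 0.227] pointing down, gripper open.
Joint ranges: [-2.62, 2.62], [-0.44, 2.09], [-1.27, 1.32], [0.08, 2.57], [-1.32, 4.46], [0.12, 2], [-2.74, 2.74]. Speed limits (rad/s): [2.22, 2.22, 3.01, 3.01, 3.14, 3.14, 3.14].

### API

Orientations are given as a rotation vector (axis times angle).
In Python, from cell import observe, get_image, arm gives the robot as it stands. The module is installed in compiled form; this text tells all that it offers.
- The arm moves only by the tool drive_tool, never from a script. Its argument "steps" is a list of rows, each a list of 5 numbers: the closure, from 0 (fully open) to 1 (shut), then the shift along the world's x, y, z in mm, then the turn about the world's z in rad. In form: [[hand, x, y, z, roll], ...]. A call has 1 to 20 rows; each row shifts and turns the commanded pose from where the row before left it; what a row does not reach is not made up. A row lasts 1/12 s, in which the tool goes at most 41.7 mm and 7.16 degrees, less where a joint would pass 70% of its speed; a pose out of reach is approached as far as the arm can. A call with a gripper value outside its range is refused whole. The fingers move at their own pace and stop on an object; "grip_force" is the grip in N (left out, the last holds). Time passes only in rows, so rows that do not move let the fingers close. It gives the time, the measured TCP pose, the force, the opening and the grip force at its end, in the units of the state.
- observe(): the state, without advancing time (a new reading comes with each control period).
- get_image(name): name is "scene" or "top"; returns a dict with "image" (384x512x3 uint8, red, green, blue), "vfov" (degrees; the focal length in pixels is half the picture's height over the tangent of half this angle, whatever the lens; pixels are square), "cx", "cy" (the principal point, pixels), "k1" (the pictures are not rectified: a ray, as slopes to the right and down, at radius r is drawn at 1 + k1 r^2 times it, then the intrinsics apply), "xyz" and "attitude" of the camera in the world. Camera axes: x right, y down, z forward; pixel columns grow to the right and rows downward; lengths in m; the calibration is good to about 2 mm. A picture is of the moment at which its call begins. There is no depth.
- arm.sign_off(): hands the job in; it is judged then, once.
The state is a dict: "clock": time; "joints": joint angles; "dq": joint speeds; "joint_efforts": joint torques, N m; "position": TCP position; "ee_rot": TCP orientation; "force": force on the tool from outside, world axes, zero at the start; "ft_torque": the same for the moment, N m; "width": opening from 0.0 (shut) to 1.0 (fully open); "gripper_force": force on a finger pad.
Only numpy, scipy, OpenCV 4.12 (cv2) and the standard library are available. Lean on these libraries where they do the work, as an engineer would, in place of code of your own. Each camera call takes 0.05 s, during which the arm holds its last target. There are 200 camera calls.

## Working session

There is one attempt and no reset: what is moved stays moved. The work goes in short steps, Python scripts to look and compute and a tool call to move; the robot and the scene stay as the last step left them, time stands still between calls to the robot, and variables do not carry over. Pictures are saved under pics/ and viewed, at most 10 in all, crops included, and the job is handed in when it is done.

Besides the shell and the picture viewer there is one more tool, called after "Call:" in YAML: its name, and indented under it one key for each argument. drive_tool: Moves the arm, as the interface text tells. Its arguments: {"type":"object","properties":{"steps":{"type":"array"},"grip_force":{"type":"number"}},"required":["steps"]}

```bash
mkdir -p pics; python3 - <<'E'
from cell import observe,get_image,arm
import cv2
for n in("scene","top"):
    d=get_image(n); cv2.imwrite(f"pics/{n}0.png",d["image"][:,:,::-1]); print({k:v for k,v in d.items() if k!="image"})
s=observe();print(s);print(arm.tcp_to_grasp)
E
```

```text
{'vfov': 43.467407308987845, 'cx': 252.12710315549018, 'cy': 191.19977947843051, 'k1': -0.16999069627458005, 'xyz': array([ 1.53392823, -0.23161048,  0.81199847]), 'attitude': array([-1.83479549, -1.37302667,  0.72169423])}
{'vfov': 54.60092897502767, 'cx': 249.53026424431923, 'cy': 193.88549002005936, 'k1': 0.012246255565267232, 'xyz': array([0.40128495, 0.07393741, 1.0976878 ]), 'attitude': array([-2.14093665,  2.1805171 , -0.17643429])}
{'clock': 0.1, 'joints': array([ 1.12439759,  0.43514661,  0.02495064,  1.57399123, -0.01155805,
        1.13399742, -0.07512311]), 'dq': array([ 0.00085587, -0.0007945 , -0.00069487, -0.00231259, -0.00126103,
       -0.00208612,  0.00044938]), 'joint_efforts': array([ 2.35010535e-03, -6.69132257e+01,  9.88030359e-01, -3.15146935e+01,
       -6.04706747e-02,  3.74219916e-02,  3.74679973e-05]), 'position': array([ 0.21046435, -0.58801927,  0.22603311]), 'ee_rot': array([-3.09398209e+00, -5.37069192e-01,  6.14045134e-04]), 'force': array([ 0.24626882, -0.19996385, -0.16123412]), 'ft_torque': array([0.05707966, 0.06017903, 0.02432699]), 'gripper_force': 0.0, 'width': 1.0009930590657872}
0.0188
```

View pics/top0.png

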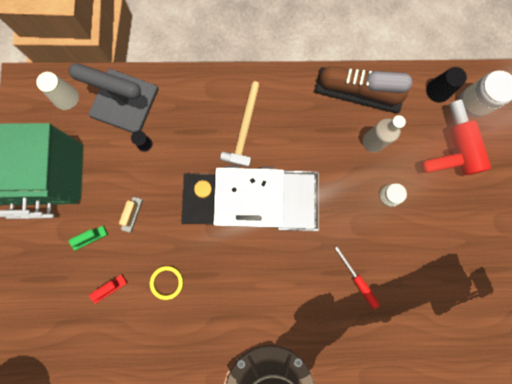

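View pics/scene0.png

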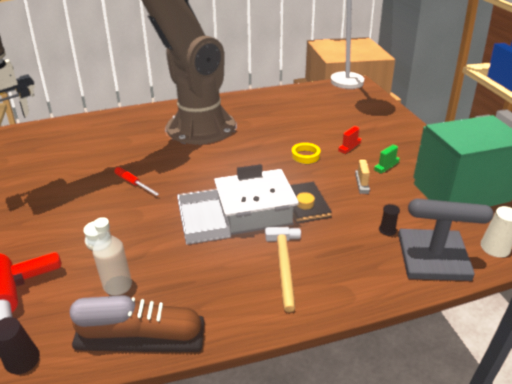

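The top view shows the box lid at about (215–284, 168–227) px. The fin is at (248,217) and the chips at (234,190), (253,181) and (264,183). The tray is to the right, which is -y. The true scraper, grey foot with a wooden grip, is at (131,212); the green and red ones are decoys. I'll zoom in for accuracy.

```bash
cat > h.py <<'E'
import numpy as np,cv2
from scipy.spatial.transform import Rotation as R
from cell import get_image,observe
def cam(d):
    f=192/np.tan(np.radians(d["vfov"])/2)
    return f,R.from_rotvec(d["attitude"]).as_matrix(),np.array(d["xyz"])
def ray(d,u,v):
    f,M,c=cam(d); p=np.array([(u-d["cx"])/f,(v-d["cy"])/f]); q=p.copy()
    for _ in range(20): q=p/(1+d["k1"]*(q@q))
    return c,M@np.array([q[0],q[1],1])
def at(d,u,v,z):
    c,r=ray(d,u,v); return (c+r*(z-c[2])/r[2])[:3]
def proj(d,P):
    f,M,c=cam(d); q=(np.asarray(P,float)-c)@M; q=q[...,:2]/q[...,2:]
    q=q*(1+d["k1"]*(q**2).sum(-1,keepdims=True)); return q*f+[d["cx"],d["cy"]]
E
python3 - <<'E'
from h import *
t=get_image("top");s=get_image("scene")
def crop(d,x,y,w,h,k): return cv2.resize(d["image"][y:y+h,x:x+w,::-1],None,fx=k,fy=k,interpolation=cv2.INTER_CUBIC)
a=crop(t,175,155,155,85,5); b=crop(t,60,180,130,125,3)
cv2.imwrite("pics/a.png",a)
c=crop(t,110,188,40,50,10)
e=crop(s,345,150,40,50,10)
cv2.imwrite("pics/b.png",np.hstack([c[:500],e]))
for n,u,v,z in[("grip",131,212,.064),("chip",234,190,.083),("chip",253,181,.083),("chip",264,183,.083),("tape",166,283,.025),("lidc1",215,168,.075),("c2",284,168,.075),("c3",214,226,.075),("c4",284,228,.075)]:
    print(n,at(t,u,v,z).round(4))
E
```

```text
grip [0.5002 0.3758 0.064 ]
chip [0.5541 0.0903 0.083 ]
chip [0.5785 0.0373 0.083 ]
chip [0.5724 0.007  0.083 ]
tape [0.3027 0.2851 0.025 ]
lidc1 [0.6184 0.1426 0.075 ]
c2 [ 0.6155 -0.0509  0.075 ]
c3 [0.4566 0.1465 0.075 ]
c4 [ 0.4475 -0.0454  0.075 ]
```

View pics/a.png

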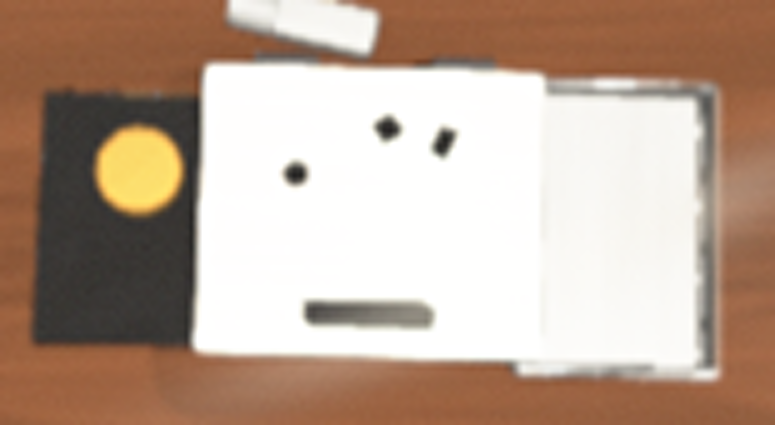

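View pics/b.png

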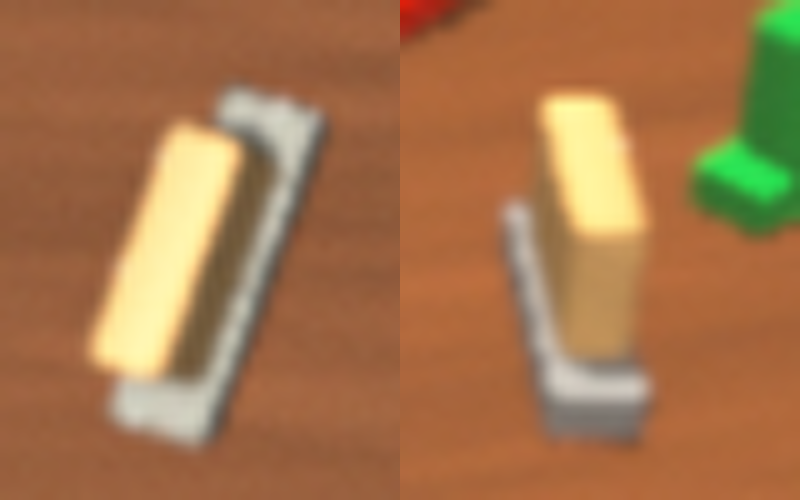

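```bash
python3 - <<'E'
from h import *
t=get_image("top")
def A(X,Y,z,x0=175,y0=155,k=5): return at(t,(X+.5)/k-.5+x0,(Y+.5)/k-.5+y0,z)
P=[A(X,Y,.075)[:2] for X,Y in[(205,65),(545,72),(540,360),(192,352)]]
print("lid",np.round(P,4),np.mean(P,0).round(4)); 
for a,b in((0,1),(3,2)): d=P[b]-P[a];print("len",np.hypot(*d),"yaw of box y",np.degrees(np.arctan2(d[0],-d[1])))
for a,b in((3,0),(2,1)): d=P[b]-P[a];print("len",np.hypot(*d),"yaw",np.degrees(np.arctan2(d[1],d[0])))
for n,X,Y,z in(("c2",295,173,.079),("c3",387,128,.08),("c1",444,141,.079),("fin L",305,312,.111),("fin R",433,315,.111),("tin",138,170,.042),("trayfarR",717,85,.036),("tfr",717,378,.036),("trayNearFront",517,375,.036),("hammerhead",300,25,.02),("hammertip",370,55,.02),("hammertipL",230,20,.02)): print(n,A(X,Y,z).round(4))
Q=[A(X,Y,.064,110,188,10)[:2] for X,Y in[(178,122),(242,145),(165,380),(92,355)]]
print("grip",np.round(Q,4),np.mean(Q,0))
d=Q[1]+Q[0]-Q[2]-Q[3];print("yaw scraper",np.arctan2(d[1],d[0]))
F=[A(X,Y,.016,110,188,10)[:2] for X,Y in[(220,88),(325,112),(210,440),(112,412)]]
print("foot",np.round(F,4),np.mean(F,0)); d=F[1]+F[0]-F[2]-F[3];print("yaw",np.arctan2(d[1],d[0]))
print(R.from_rotvec(observe()["ee_rot"]).as_matrix().round(3))
E
```

```text
lid [[ 0.6195  0.1409]
 [ 0.6127 -0.0497]
 [ 0.4514 -0.0416]
 [ 0.4594  0.1492]] [0.5358 0.0497]
len 0.1906955749511203 yaw of box y -2.064930441749858
len 0.19099115469026273 yaw of box y -2.385100583044157
len 0.16037129808417036 yaw -2.9577939123872468
len 0.16143416254627807 yaw -2.8480558572089754
c2 [0.557  0.0914 0.079 ]
c3 [0.5813 0.04   0.08  ]
c1 [0.5736 0.0084 0.079 ]
fin L [0.4774 0.0866 0.111 ]
fin R [0.4746 0.0186 0.111 ]
tin [0.5658 0.1818 0.042 ]
trayfarR [ 0.6115 -0.1547  0.036 ]
tfr [ 0.4412 -0.1469  0.036 ]
trayNearFront [ 0.4451 -0.0326  0.036 ]
hammerhead [0.6546 0.0882 0.02  ]
hammertip [0.6359 0.0471 0.02  ]
hammertipL [0.6582 0.1296 0.02  ]
grip [[0.5345 0.3867]
 [0.5277 0.3689]
 [0.463  0.3884]
 [0.4703 0.4084]] [0.49888719 0.38808466]
yaw scraper -0.3095528003712667
foot [[0.5504 0.3893]
 [0.5429 0.3589]
 [0.4485 0.3897]
 [0.457  0.4178]] [0.49969571 0.38893759]
yaw -0.3057756969405666
[[ 0.942  0.337 -0.   ]
 [ 0.337 -0.942  0.001]
 [-0.    -0.001 -1.   ]]
```

The crops give:
- **Box:** lid centre (0.536, 0.050), yaw -0.044 rad.
- **Scraper:** centre (0.4993, 0.3885), yaw -0.307 rad.
- **Chips in box coordinates (mm):** disc (19, 43), cube (46, -8), block (40, -40).
- **Fin and hammer:** the fin is at box x -60 mm. The hammer head is clear, behind the lid.

Next I move over to the scraper.

Call:
drive_tool:
  steps:
    - [0,10.5,24.4,0,0.12]
    - [0,10.5,24.4,0,0.12]
    - [0,10.5,24.4,0,0.12]
    - [0,10.5,24.4,0,0.12]
    - [0,10.5,24.4,0,0.12]
    - [0,10.5,24.4,0,0.12]
    - [0,10.5,24.4,0,0.12]
    - [0,10.5,24.4,0,0.12]
    - [0,10.5,24.4,0,0.12]
    - [0,10.5,24.4,0,0.12]
    - [0,10.5,24.4,0,0.12]
    - [0,10.5,24.4,0,0.12]
    - [0,10.5,24.4,0,0.12]
    - [0,10.5,24.4,0,0.12]
    - [0,10.5,24.4,0,0.12]
    - [0,10.5,24.4,0,0.12]
    - [0,10.5,24.4,0,0.12]
    - [0,10.5,24.4,0,0.12]
    - [0,10.5,24.4,0,0.12]
    - [0,10.5,24.4,0,0.12]
  grip_force: 30

```text
clock: 1.92
position: [0.4209, -0.0993, 0.2269]
ee_rot: [0.612, 3.081, -0.0]
force: [0.6, -0.6, -0.3]
width: 1.001
gripper_force: 0.0
```

Call:
drive_tool:
  steps:
    - [0,4,24.4,0,0.0045]
    - [0,4,24.4,0,0.0045]
    - [0,4,24.4,0,0.0045]
    - [0,4,24.4,0,0.0045]
    - [0,4,24.4,0,0.0045]
    - [0,4,24.4,0,0.0045]
    - [0,4,24.4,0,0.0045]
    - [0,4,24.4,0,0.0045]
    - [0,4,24.4,0,0.0045]
    - [0,4,24.4,0,0.0045]
    - [0,4,24.4,0,0.0045]
    - [0,4,24.4,0,0.0045]
    - [0,4,24.4,0,0.0045]
    - [0,4,24.4,0,0.0045]
    - [0,4,24.4,0,0.0045]
    - [0,4,24.4,0,0.0045]
    - [0,4,24.4,0,0.0045]
    - [0,4,24.4,0,0.0045]
    - [0,4,24.4,0,0.0045]
    - [0,0,0,0,0]

```text
clock: 3.58
position: [0.4956, 0.3681, 0.2266]
ee_rot: [-0.482, -3.103, -0.005]
force: [-1.1, 0.2, -0.8]
width: 1.0
gripper_force: 0.0
```

```bash
cat > st.py <<'E'
from h import *
s=observe();m=R.from_rotvec(s["ee_rot"]).as_matrix()
print("t",s["clock"],"pos",s["position"].round(4),"ty",np.arctan2(m[1,1],m[0,1]).round(4),"z",m[:,2].round(3),"F",s["force"].round(2),"T",s["ft_torque"].round(2),"w",round(s["width"],3),"g",s["gripper_force"],"q",s["joints"].round(2))
E
python3 st.py
```

```text
t 3.5833 pos [0.4956 0.3681 0.2266] ty 1.2627 z [-0.001  0.003 -1.   ] F [-1.08  0.16 -0.85] T [ 0.07 -0.12 -0.02] w 1.0 g 0.0 q [-0.22  0.54 -0.77  1.55  0.39  1.21  0.21]
```

Call:
drive_tool:
  steps:
    - [0,1.8,11,0,0]
    - [0,1.8,11,-15,0]
    - [0,0,0,-25,0]
    - [0,0,0,-25,0]
    - [0,0,0,-25,0]
    - [0,0,0,-20,0]
    - [0,0,0,0,0]
    - [0,0,0,0,0]
    - [0,0,0,0,0]

```text
clock: 4.33
position: [0.5007, 0.3856, 0.1177]
ee_rot: [0.489, 3.103, 0.002]
force: [0.7, -0.5, 1.4]
width: 1.0
gripper_force: 0.0
```

```bash
python3 st.py
```

```text
t 4.3333 pos [0.5007 0.3856 0.1177] ty 1.258 z [ 0.001  0.001 -1.   ] F [ 0.66 -0.48  1.36] T [ 0.12 -0.14  0.01] w 1.0 g 0.0 q [-0.28  0.66 -0.71  1.64  0.48  1.03  0.11]
```

Call:
drive_tool:
  steps:
    - [0,-1.4,2.9,-15,0.006]
    - [0,0,0,-20,0]
    - [0,0,0,-20,0]
    - [0,0,0,-20,0]
    - [0,0,0,-16,0]
    - [0,0,0,0,0]
    - [0.3,0,0,0,0]
    - [0.5,0,0,0,0]
    - [0.7,0,0,0,0]
    - [0.85,0,0,0,0]
    - [0.85,0,0,0,0]
    - [0.85,0,0,0,0]
    - [0.85,0,0,0,0]
    - [0.85,0,0,0,0]

```text
clock: 5.5
position: [0.4989, 0.388, 0.0259]
ee_rot: [0.479, 3.105, 0.0]
force: [1.3, -0.1, 0.1]
width: 0.467
gripper_force: 0.0
```

```bash
python3 st.py
```

```text
t 5.5 pos [0.4989 0.388  0.0259] ty 1.2643 z [ 0.  0. -1.] F [ 1.32 -0.06  0.13] T [ 0.07 -0.09  0.02] w 0.467 g 0.0 q [-0.33  0.76 -0.65  1.7   0.57  0.88  0.04]
```

Fingers are still closing.

Call:
drive_tool:
  steps:
    - [0.85,0,0,0,0]
    - [0.85,0,0,0,0]
    - [0.85,0,0,0,0]
    - [0.85,0,0,0,0]
    - [0.85,0,0,0,0]
    - [0.85,0,0,0,0]
    - [0.9,0,0,0,0]
    - [0.9,0,0,0,0]

```text
clock: 6.17
position: [0.4988, 0.3881, 0.0257]
ee_rot: [-0.479, -3.105, -0.0]
force: [0.6, 0.1, -0.6]
width: 0.24
gripper_force: 30.0
```

```bash
python3 st.py
```

```text
t 6.1667 pos [0.4988 0.3881 0.0257] ty 1.2644 z [-0.  0. -1.] F [ 0.59  0.14 -0.63] T [ 0.23 -0.21 -0.  ] w 0.24 g 29.957067668437958 q [-0.33  0.76 -0.65  1.7   0.57  0.88  0.04]
```

Call:
drive_tool:
  steps:
    - [0.9,0,0,10,0]
    - [0.9,0,0,20,0]
    - [0.9,0,0,25,0]
    - [0.9,0,0,25,0]
    - [0.9,0,0,25,0]
    - [0.9,0,0,15,0]
    - [0.9,5.7,-21.7,0,0.022]
    - [0.9,5.7,-21.7,0,0.022]
    - [0.9,5.7,-21.7,0,0.022]
    - [0.9,5.7,-21.7,0,0.022]
    - [0.9,5.7,-21.7,0,0.022]
    - [0.9,5.7,-21.7,0,0.022]
    - [0.9,5.7,-21.7,0,0.022]
    - [0.9,5.7,-21.7,0,0.022]
    - [0.9,5.7,-21.7,0,0.022]
    - [0.9,5.7,-21.7,0,0.022]
    - [0.9,5.7,-21.7,0,0.022]
    - [0.9,5.7,-21.7,0,0.022]
    - [0.9,0,0,0,0]
    - [0.9,0,0,0,0]

```text
clock: 7.83
position: [0.5675, 0.1258, 0.146]
ee_rot: [-0.072, -3.141, 0.001]
force: [-0.7, 0.2, -0.9]
width: 0.238
gripper_force: 30.0
```

```bash
python3 st.py; python3 - <<'E'
from h import *
t=get_image("top");s=get_image("scene")
def crop(d,x,y,w,h,k): return cv2.resize(d["image"][y:y+h,x:x+w,::-1],None,fx=k,fy=k,interpolation=cv2.INTER_CUBIC)
cv2.imwrite("pics/c.png",np.vstack([crop(s,170,110,190,140,4)]))
E
```

```text
t 7.8333 pos [0.5675 0.1258 0.146 ] ty 1.5252 z [-0.    -0.001 -1.   ] F [-0.73  0.25 -0.87] T [ 0.19 -0.1  -0.05] w 0.238 g 29.956249594688416 q [ 0.24  0.58 -0.81  1.73  0.48  1.04  0.79]
```

View pics/c.png

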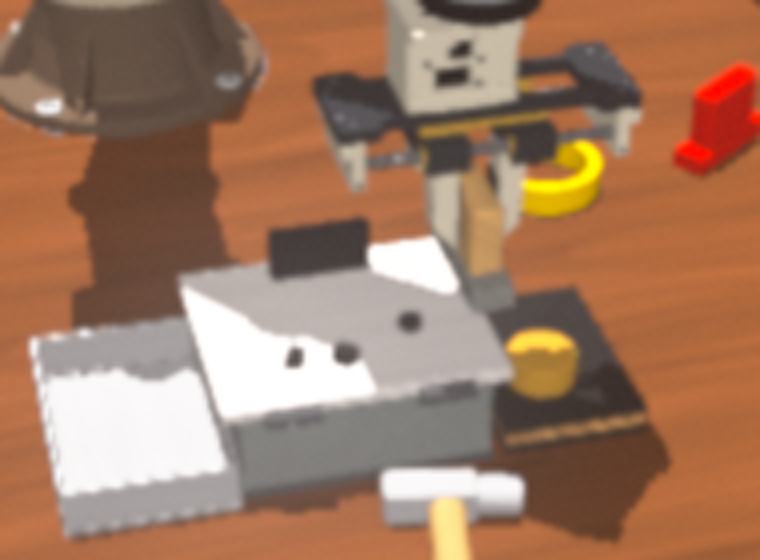

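The scraper is held at about (490,260), left of all the chips, which sit at (410,320), (345,352) and (295,357). Now I lower it to just above the lid.

Call:
drive_tool:
  steps:
    - [0.9,0,1.6,-12,0.002]
    - [0.9,0,0,-15,0]
    - [0.9,0,0,-10,0]
    - [0.9,0,0,-4,0]
    - [0.9,0,0,-2,0]
    - [0.9,0,0,0,0]
    - [0.9,0,0,0,0]

```text
clock: 8.52
position: [0.5674, 0.1297, 0.1031]
ee_rot: [0.063, 3.141, 0.001]
force: [0.5, -0.3, -0.5]
width: 0.235
gripper_force: 30.0
```

```bash
python3 st.py
```

```text
t 8.5167 pos [0.5674 0.1297 0.1031] ty 1.5309 z [ 0.  0. -1.] F [ 0.45 -0.28 -0.52] T [ 0.1  -0.19 -0.01] w 0.235 g 29.956296980381012 q [ 0.21  0.63 -0.78  1.77  0.53  0.96  0.75]
```

Call:
drive_tool:
  steps:
    - [0.9,0,0,-1,-0.003]
    - [0.9,-0.2,-5,0,0]
    - [0.9,-0.3,-6,0,0]
    - [0.9,-0.3,-6,0,0]
    - [0.9,-0.3,-6,0,0]
    - [0.9,-0.3,-6,0,0]
    - [0.9,-0.3,-6,0,0]
    - [0.9,-0.3,-6,0,0]
    - [0.9,-0.3,-6,0,0]
    - [0.9,-0.3,-6,0,0]
    - [0.9,-0.3,-6,0,0]
    - [0.9,-0.2,-6,0,0]
    - [0.9,-0.2,-6,0,0]
    - [0.9,-0.2,-6,0,0]
    - [0.9,-0.2,-6,0,0]
    - [0.9,-0.2,-5,0,0]

```text
clock: 9.85
position: [0.5634, 0.0405, 0.1017]
ee_rot: [-0.069, -3.141, 0.0]
force: [0.2, 0.2, -1.7]
width: 0.239
gripper_force: 30.0
```

```bash
python3 st.py; python3 - <<'E'
from h import *
t=get_image("top");s=get_image("scene")
def crop(d,x,y,w,h,k): return cv2.resize(d["image"][y:y+h,x:x+w,::-1],None,fx=k,fy=k,interpolation=cv2.INTER_CUBIC)
cv2.imwrite("pics/d.png",np.vstack([crop(s,170,110,190,140,4)]))
E
```

```text
t 9.85 pos [0.5634 0.0405 0.1017] ty 1.5272 z [-0. -0. -1.] F [ 0.18  0.15 -1.68] T [ 0.15 -0.18 -0.03] w 0.239 g 29.95651423931122 q [ 0.38  0.61 -0.79  1.82  0.52  0.94  0.89]
```

View pics/d.png

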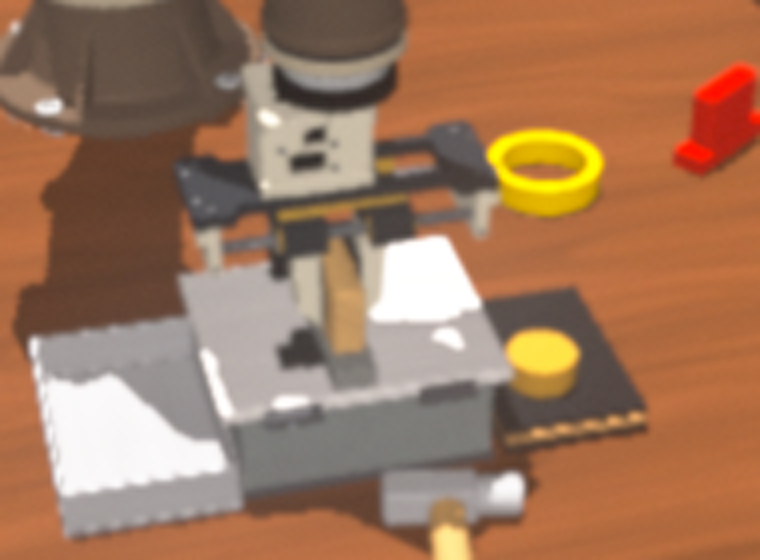

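The chips are gathered in front of the scraper at about (300,345), so I continue the sweep off the edge.

Call:
drive_tool:
  steps:
    - [0.9,-0.3,-6,0,0]
    - [0.9,-0.3,-6,0,0]
    - [0.9,-0.3,-6,0,0]
    - [0.9,-0.3,-6,0,0]
    - [0.9,-0.2,-6,0,0]
    - [0.9,-0.3,-6,0,0]
    - [0.9,-0.2,-6,0,0]
    - [0.9,-0.3,-6,0,0]
    - [0.9,-0.3,-6,0,0]
    - [0.9,-0.3,-6,0,0]
    - [0.9,-0.3,-6,0,0]
    - [0.9,-0.2,-6,0,0]
    - [0.9,-0.3,-6,0,0]
    - [0.9,-0.2,-6,0,0]
    - [0.9,-0.3,-6,0,0]
    - [0.9,-0.3,-5,0,0]
    - [0.9,0,0,0,0]
    - [0.9,0,0,0,0]

```text
clock: 11.45
position: [0.5589, -0.0541, 0.1017]
ee_rot: [0.069, 3.141, 0.0]
force: [0.3, 0.5, -1.5]
width: 0.241
gripper_force: 30.0
```

Call:
drive_tool:
  steps:
    - [0.9,0,0,10,0]
    - [0.9,0,0,20,0]
    - [0.9,0,0,20,0]
    - [0.9,-5,20,10,0]
    - [0.9,-5,25,0,0]
    - [0.9,-5,25,0,0]
    - [0.9,-5,25,0,0]
    - [0.9,-5,25,0,0]
    - [0.9,-5,25,0,0]
    - [0.9,-5,25,0,0]
    - [0.9,-5,25,0,0]
    - [0.9,-5,25,0,0]
    - [0.9,-5,25,0,0]
    - [0.9,-5,25,0,0]
    - [0.9,-5,25,0,0]
    - [0.9,-5,25,0,0]
    - [0.9,-5,25,0,0]

```text
clock: 12.87
position: [0.4882, 0.2932, 0.1627]
ee_rot: [0.067, 3.14, 0.001]
force: [0.1, 0.7, -2.1]
width: 0.239
gripper_force: 30.0
```

```bash
python3 st.py; python3 - <<'E'
from h import *
t=get_image("top");s=get_image("scene")
def crop(d,x,y,w,h,k): return cv2.resize(d["image"][y:y+h,x:x+w,::-1],None,fx=k,fy=k,interpolation=cv2.INTER_CUBIC)
a=crop(s,170,150,190,100,4)
cv2.imwrite("pics/e.png",a[:,:600] if 0 else np.vstack([cv2.resize(a,(570,300)),crop(t,140,155,190,85,3)]))
E
```

```text
t 12.8667 pos [0.4882 0.2932 0.1627] ty 1.5284 z [ 0.     0.001 -1.   ] F [ 0.11  0.73 -2.07] T [ 0.11 -0.17 -0.05] w 0.239 g 29.955394864082336 q [-0.05  0.55 -0.85  1.74  0.46  1.06  0.47]
```

View pics/e.png

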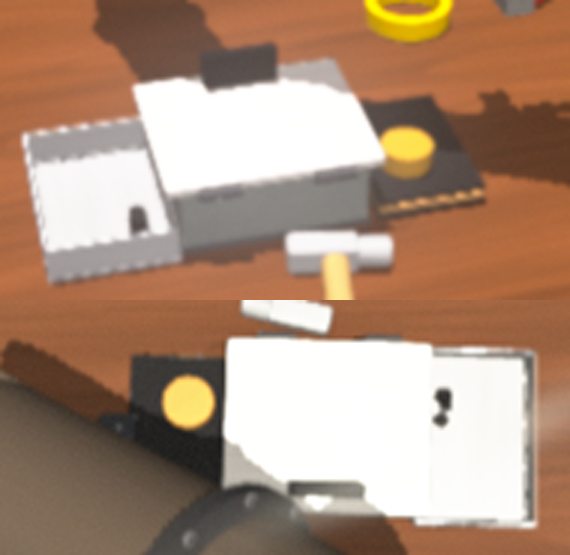

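All three chips are in the tray, in a cluster at about (442,405) in the lower panel, and the lid is clean and shut. I'll set the scraper back where it stood.

Call:
drive_tool:
  steps:
    - [0.9,1.8,15.8,0,-0.044]
    - [0.9,1.8,15.8,0,-0.044]
    - [0.9,1.8,15.8,0,-0.044]
    - [0.9,1.8,15.8,0,-0.044]
    - [0.9,1.8,15.8,0,-0.044]
    - [0.9,1.8,15.8,0,-0.044]
    - [0.9,0,0,-20,0]
    - [0.9,0,0,-30,0]
    - [0.9,0,0,-30,0]
    - [0.9,0,0,-25,0]
    - [0.9,0,0,-15,0]
    - [0.9,0,0,-8,0]
    - [0.9,0,0,-4,0]
    - [0.9,0,0,0,0]
    - [0.9,0,0,0,0]

```text
clock: 14.22
position: [0.5002, 0.3867, 0.0309]
ee_rot: [0.481, 3.104, 0.002]
force: [-0.3, 0.4, -1.6]
width: 0.24
gripper_force: 30.0
```

```bash
python3 st.py
```

```text
t 14.2167 pos [0.5002 0.3867 0.0309] ty 1.2634 z [ 0.001  0.001 -1.   ] F [-0.34  0.35 -1.64] T [ 0.1  -0.14 -0.04] w 0.24 g 29.956337213516235 q [-0.32  0.76 -0.66  1.7   0.58  0.89  0.04]
```

Call:
drive_tool:
  steps:
    - [0.9,0,0,-2,0]
    - [0.9,0,0,-2,0]
    - [0.9,0,0,-1,0]
    - [0.9,0,0,0,0]
    - [0.9,0,0,0,0]

```text
clock: 14.63
position: [0.5002, 0.3863, 0.0257]
ee_rot: [0.481, 3.103, 0.001]
force: [0.4, -2.1, 6.1]
width: 0.241
gripper_force: 30.0
```

```bash
python3 st.py
```

```text
t 14.6333 pos [0.5002 0.3863 0.0257] ty 1.2631 z [ 0.001  0.001 -1.   ] F [ 0.37 -2.06  6.12] T [-0.21  0.22  0.01] w 0.241 g 29.95835244655609 q [-0.32  0.76 -0.66  1.7   0.58  0.88  0.04]
```

Call:
drive_tool:
  steps:
    - [0.6,0,0,0,0]
    - [0.4,0,0,0,0]
    - [0.2,0,0,0,0]
    - [0,0,0,0,0]
    - [0,0,0,0,0]
    - [0,0,0,0,0]
    - [0,0,0,0,0]
    - [0,0,0,0,0]
    - [0,0,0,0,0]
    - [0,0,0,15,0]
    - [0,0,0,25,0]
    - [0,0,0,30,0]
    - [0,0,0,30,0]
    - [0,0,0,25,0]
    - [0,0,0,15,0]
    - [0,0,0,0,0]

```text
clock: 15.97
position: [0.5007, 0.388, 0.17]
ee_rot: [0.48, 3.101, 0.008]
force: [-0.5, 0.9, 0.2]
width: 0.998
gripper_force: 0.0
```

Call:
drive_tool:
  steps:
    - [0,-1.5,-20.8,0,0.0165]
    - [0,-1.5,-20.8,0,0.0165]
    - [0,-1.5,-20.8,0,0.0165]
    - [0,-1.5,-20.8,0,0.0165]
    - [0,-1.5,-20.8,0,0.0165]
    - [0,-1.5,-20.8,0,0.0165]
    - [0,-1.5,-20.8,0,0.0165]
    - [0,-1.5,-20.8,0,0.0165]
    - [0,-1.5,-20.8,0,0.0165]
    - [0,-1.5,-20.8,0,0.0165]
    - [0,-1.5,-20.8,0,0.0165]
    - [0,-1.5,-20.8,0,0.0165]
    - [0,-1.5,-20.8,0,0.0165]
    - [0,-1.5,-20.8,0,0.0165]
    - [0,-1.5,-20.8,0,0.0165]
    - [0,-1.5,-20.8,0,0.0165]
    - [0,0,0,0,0]
    - [0,0,0,0,0]
    - [0,0,0,0,0]

```text
clock: 17.55
position: [0.4757, 0.0538, 0.165]
ee_rot: [0.068, 3.141, 0.001]
force: [-0.0, -0.4, 0.0]
width: 0.999
gripper_force: 0.0
```

```bash
python3 st.py; python3 - <<'E'
from h import *
s=get_image("scene")
def crop(d,x,y,w,h,k): return cv2.resize(d["image"][y:y+h,x:x+w,::-1],None,fx=k,fy=k,interpolation=cv2.INTER_CUBIC)
cv2.imwrite("pics/f.png",crop(s,170,100,230,150,3))
E
```

```text
t 17.55 pos [0.4757 0.0538 0.165 ] ty 1.5273 z [ 0.  0. -1.] F [-0.02 -0.41  0.02] T [ 0.16 -0.19 -0.03] w 0.999 g 0.0 q [ 0.47  0.41 -0.89  1.95  0.38  0.96  0.92]
```

View pics/f.png

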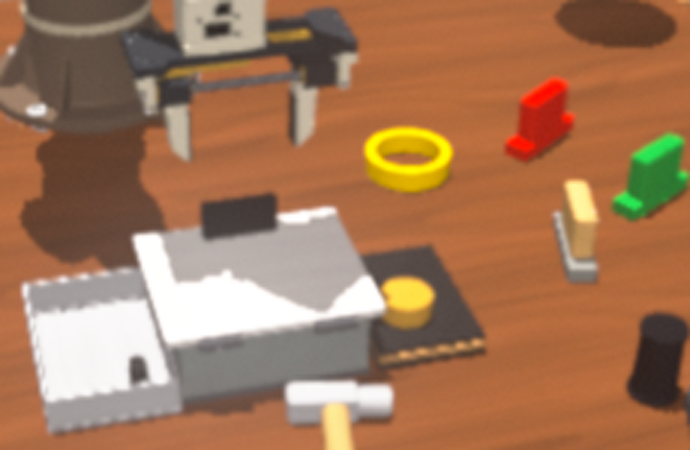

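The scraper stands upright on the bench at (580,235). The open fingers straddle the fin at (240,215) along its length, so the lid can pivot in the pads. I descend in stages.

Call:
drive_tool:
  steps:
    - [0,0.2,-1.3,-10,0]
    - [0,0,0,-18,0]
    - [0,0,0,-18,0]
    - [0,0,0,-15,0]
    - [0,0,0,-8,0]
    - [0,0,0,-4,0]
    - [0,0,0,0,0]
    - [0,0,0,0,0]
  grip_force: 45

```text
clock: 18.27
position: [0.4761, 0.0525, 0.092]
ee_rot: [0.067, 3.141, 0.001]
force: [0.1, 0.8, -1.0]
width: 1.002
gripper_force: 0.0
```

```bash
python3 st.py
```

```text
t 18.2667 pos [0.4761 0.0525 0.092 ] ty 1.5282 z [ 0.  0. -1.] F [ 0.15  0.84 -0.99] T [ 0.09 -0.14 -0.05] w 1.002 g 0.0 q [ 0.39  0.5  -0.81  2.03  0.5   0.82  0.82]
```

Call:
drive_tool:
  steps:
    - [0,-0.2,-0.2,-7,0]
    - [0,0,0,-4,0]
    - [0,0,0,0,0]
    - [0.1,0,0,0,0]
    - [0.2,0,0,0,0]
    - [0.3,0,0,0,0]
    - [0.4,0,0,0,0]
    - [0.4,0,0,0,0]
    - [0.4,0,0,0,0]
    - [0.4,0,0,0,0]
    - [0.4,0,0,0,0]
    - [0.4,0,0,0,0]

```text
clock: 19.27
position: [0.4758, 0.0515, 0.0809]
ee_rot: [0.068, 3.141, -0.001]
force: [-0.5, -2.4, 5.3]
width: 0.761
gripper_force: 45.0
```

```bash
python3 st.py
```

```text
t 19.2667 pos [0.4758 0.0515 0.0809] ty 1.5272 z [ 0. -0. -1.] F [-0.5  -2.45  5.28] T [-0.37 -0.    0.14] w 0.761 g 45.001049637794495 q [ 0.38  0.52 -0.8   2.04  0.52  0.8   0.8 ]
```

Call:
drive_tool:
  steps:
    - [0.4,0.1,0,0.5,0]
    - [0.4,0.1,0,0.5,0]
    - [0.4,0.1,0,0.5,0]
    - [0.4,0.1,0,0.5,0]
    - [0.4,0.1,0,0.5,0]
    - [0.4,0.1,0,0.5,0]
    - [0.4,0,0,0,0]

```text
clock: 19.85
position: [0.4761, 0.0515, 0.0825]
ee_rot: [-0.068, -3.14, -0.001]
force: [8.7, 0.1, -21.4]
width: 0.757
gripper_force: 45.0
```

```bash
python3 st.py
```

```text
t 19.85 pos [0.4761 0.0515 0.0825] ty 1.5273 z [-0.001  0.001 -1.   ] F [  8.74   0.08 -21.42] T [-0.18 -1.31  0.17] w 0.757 g 44.99509513378143 q [ 0.39  0.52 -0.8   2.04  0.52  0.8   0.8 ]
```

Call:
drive_tool:
  steps:
    - [0.4,0.5,0,0.3,0]
    - [0.4,0.4,0,0.5,0]
    - [0.4,0.3,0,0.5,0]
    - [0.4,0.2,0,0.5,0]
    - [0.4,0.2,0,0.5,0]
    - [0.4,0.2,0,0.5,0]
    - [0.4,0,0,0,0]

```text
clock: 20.43
position: [0.4771, 0.0515, 0.0861]
ee_rot: [-0.069, -3.139, 0.001]
force: [-0.8, -0.1, -16.6]
width: 0.76
gripper_force: 45.0
```

```bash
python3 st.py
```

```text
t 20.4333 pos [0.4771 0.0515 0.0861] ty 1.5271 z [-0.002 -0.    -1.   ] F [ -0.79  -0.12 -16.56] T [ 0.28  0.47 -0.04] w 0.76 g 44.99572277069092 q [ 0.39  0.51 -0.81  2.03  0.51  0.81  0.81]
```

Call:
drive_tool:
  steps:
    - [0.4,0.2,0,0.6,0]
    - [0.4,0.2,0,0.6,0]
    - [0.4,0.2,0,0.6,0]
    - [0.4,0.2,0,0.6,0]
    - [0.4,0.2,0,0.6,0]
    - [0.4,0.2,0,0.6,0]
    - [0.4,0.2,0,0.6,0]
    - [0.4,0.2,0,0.6,0]
    - [0.4,0.2,0,0.6,0]
    - [0.4,0.2,0,0.6,0]
    - [0.4,0.2,0,0.6,0]
    - [0.4,0.2,0,0.6,0]
    - [0.4,0.2,0,0.6,0]
    - [0.4,0.2,0,0.6,0]
    - [0.4,0,0,0,0]

```text
clock: 21.68
position: [0.4801, 0.0513, 0.095]
ee_rot: [-0.068, -3.14, 0.002]
force: [-6.3, -2.3, -10.2]
width: 0.759
gripper_force: 45.0
```

```bash
python3 st.py
```

```text
t 21.6833 pos [0.4801 0.0513 0.095 ] ty 1.5275 z [-0.001 -0.001 -1.   ] F [ -6.32  -2.32 -10.16] T [-0.24  1.63  0.01] w 0.759 g 44.99562084674835 q [ 0.4   0.5  -0.81  2.01  0.5   0.83  0.82]
```

Call:
drive_tool:
  steps:
    - [0.4,0,0,0.6,0]
    - [0.4,0.1,0,0.6,0]
    - [0.4,0.2,0,0.6,0]
    - [0.4,0.2,0,0.6,0]
    - [0.4,0.2,0,0.6,0]
    - [0.4,0.2,0,0.6,0]
    - [0.4,0.2,0,0.6,0]
    - [0.4,0.2,0,0.6,0]
    - [0.4,0.2,0,0.6,0]
    - [0.4,0.2,0,0.6,0]
    - [0.4,0.2,0,0.6,0]
    - [0.4,0.2,0,0.6,0]
    - [0.4,0,0,0,0]
    - [0.4,0,0,0,0]
    - [0.4,0,0,0,0]

```text
clock: 22.93
position: [0.4831, 0.0512, 0.1025]
ee_rot: [0.069, 3.141, -0.002]
force: [-3.8, -4.0, -9.5]
width: 0.753
gripper_force: 45.0
```

```bash
python3 st.py; python3 - <<'E'
from h import *
s=get_image("scene")
def crop(d,x,y,w,h,k): return cv2.resize(d["image"][y:y+h,x:x+w,::-1],None,fx=k,fy=k,interpolation=cv2.INTER_CUBIC)
im=s["image"]
c=np.array([.5358,.0497]);X=np.array([.999,-.044]);Y=np.array([.044,.999])
col={0:(0,0,255),.1:(0,160,255),.16:(0,255,0)}
a=crop(s,200,130,110,100,6)
for th in(0,.1,.13,.16,.19):
    P=[]
    for by in(-.095,.095):
        x=.08-.16*np.cos(th)+.01*np.sin(th); z=.065+.01*np.cos(th)+.16*np.sin(th)
        P.append([*(c+X*x+Y*by),z])
    p=(proj(s,P)-[200,130]+.5)*6-.5; print(th,p.round(0).tolist())
cv2.imwrite("pics/g.png",a)
E
```

```text
t 22.9333 pos [0.4831 0.0512 0.1025] ty 1.5271 z [ 0.    -0.001 -1.   ] F [-3.83 -3.96 -9.48] T [-0.53  1.18 -0.09] w 0.753 g 44.9953418970108 q [ 0.4   0.5  -0.82  2.    0.49  0.85  0.84]
0 [[86.0, 291.0], [486.0, 234.0]]
0.1 [[84.0, 264.0], [488.0, 207.0]]
0.13 [[84.0, 257.0], [488.0, 199.0]]
0.16 [[84.0, 249.0], [489.0, 192.0]]
0.19 [[84.0, 242.0], [490.0, 185.0]]
```

View pics/g.png

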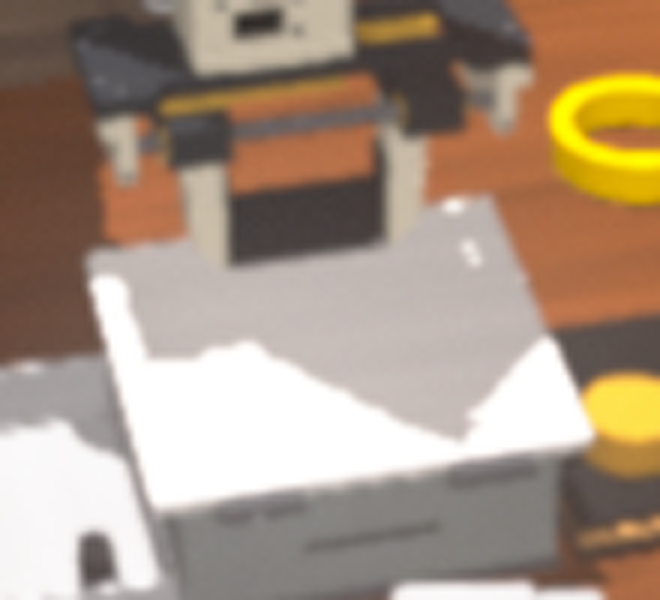

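```bash
python3 - <<'E'
from h import *
s=get_image("scene"); A=cv2.imread("pics/scene0.png")[:,:,::-1].astype(float); B=s["image"].astype(float)
c=np.array([.5358,.0497]);X=np.array([.999,-.044]);Y=np.array([.044,.999])
def edge(th,by):
    x=.08-.16*np.cos(th)+.01*np.sin(th); z=.065+.01*np.cos(th)+.16*np.sin(th)
    return proj(s,[*(c+X*x+Y*by),z])
ths=np.arange(-.1,.3,.004)
for by in(-.088,-.082,-.076,-.07,-.064,.06,.066,.072,.078,.084):
    p=np.array([edge(t,by) for t in ths]).astype(np.float32)
    out=[]
    for I in(A,B):
        b=cv2.remap(I[:,:,2].astype(np.float32),p[:,0],p[:,1],cv2.INTER_LINEAR).ravel()
        r=cv2.remap(I[:,:,0].astype(np.float32),p[:,0],p[:,1],cv2.INTER_LINEAR).ravel()
        v=b/(r+1); g=np.diff(np.convolve(v,np.ones(5)/5,'same'))[4:-4]; out.append(round(float(ths[4:-4][g.argmin()]),3))
    print(by,out)
E
```

```text
-0.088 [0.004, 0.164]
-0.082 [-0.004, 0.156]
-0.076 [0.012, 0.148]
-0.07 [0.008, 0.144]
-0.064 [0.0, 0.152]
0.06 [0.016, 0.152]
0.066 [0.008, 0.144]
0.072 [0.004, 0.164]
0.078 [-0.004, 0.156]
0.084 [0.012, 0.16]
```

The lid angle measures about 0.15 rad against a 0.16 rad target. I'll nudge it slightly, let it settle and check.

Call:
drive_tool:
  steps:
    - [0.4,0,0.2,0.5,0]
    - [0.4,0,0.2,0.4,0]
    - [0.4,0,0,0,0]
    - [0.4,0,0,0,0]
    - [0.4,0,0,0,0]
    - [0.4,0,0,0,0]
    - [0.4,0,0,0,0]
    - [0.4,0,0,0,0]

```text
clock: 23.7
position: [0.4836, 0.0512, 0.1034]
ee_rot: [0.069, 3.14, -0.002]
force: [-2.5, -5.5, -10.4]
width: 0.764
gripper_force: 45.0
```

```bash
python3 st.py; python3 -c "
from cell import arm
print(arm.sign_off())"
```

```text
t 23.7 pos [0.4836 0.0512 0.1034] ty 1.5268 z [ 0.001 -0.001 -1.   ] F [ -2.53  -5.52 -10.36] T [-0.71  0.9  -0.02] w 0.764 g 44.99561905860901 q [ 0.4   0.5  -0.82  2.    0.49  0.85  0.84]
the job is handed in; nothing more can be done
None
```

The job is handed in at 23.7 s: the three chips are in the scrap tray, the scraper stands back on the bench, and the gripper is still holding the lid about 25 mm open (about 0.155 rad, from the camera reading at 0.15 plus a final 1 mm lift).

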